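Reverse the row of reagent bottles for the back run

ROBOT

A 6-joint arm with a two-finger parallel gripper is mounted at the origin on the work surface. World frame = base frame: x ahead of the robot, y to its left, z up, the work surface at z = 0. Lengths are in m, angles in rad, forces in N, time in s.
With the tool pointing down it reaches from about 0.25 to 0.775 m from the base axis. Payload 4 kg.
Tool frame: the origin (TCP) lies midway between the tips of the shut fingers; the grasp point (between the pads) lies 19 mm behind it; z points along the fingers, y is the direction in which the jaws open and shut (so a half turn about z gives the same grasp; the last joint's range is limited). The gripper opens to 94 mm and grips with 3 to 60 N. Pads are 16 mm wide; open, the fingers measure 119 mm over their backs; the gripper's body (75 mm by 177 mm) begins 78 mm behind the grasp point.
Start: joints at [1.194, 0.087, 1.371, -0, 1.684, -0.103], TCP at [0.149, 0.53, 0.206] pointing down, gripper open.
Joint ranges: [-3.1, 3.1], [-0.76, 2.03], [0.27, 2.55], [-1.08, 4.22], [0.17, 2.65], [-2.57, 2.57]. Speed limits (rad/s): [2.79, 2.79, 3.14, 3.14, 3.14, 3.14].

INTERFACE

Orientations are given as [roll, pitch, yaw] about the fixed x, y, z axes, in that order (R = Rz(yaw) Ry(pitch) Rx(roll)).
In Python, from bench import robot, cams gives the robot as it stands.
- The arm moves only by the tool step_arm, never from a script. Its argument "plan" is a list that holds one entry, the list of rows, each a list of 5 numbers: the shift along the world's x, y, z in mm, then the turn about the world's z in rad, then the opening in per cent of the stroke, from 0 (shut) to 100 (fully open). In form: [[[tx, ty, tz, turn, fingers], ...]]. A call has 1 to 8 rows; each row is the pose to reach, as a shift and turn from the pose commanded when the call began; what a row does not reach only later rows make up. A row lasts 1/12 s, in which the tool goes at most 41.7 mm and 7.16 degrees, less where a joint would pass 70% of its speed; a pose out of reach is approached as far as the arm can. A call with a gripper value outside its range is refused whole. The fingers move at their own pace and stop on an object; the grip force is fixed at half the most. Time passes only in rows, so rows that repeat a pose let the fingers close. It gives the time, the measured TCP pose, the force and the opening at its end, in the units of the state.
- robot.get_obs(): the state, without advancing time (a new reading comes with each control period).
- cams.snapshot(name): name is "scene" or "side" or "wrist"; returns a dict with "frame" (480x640x3 uint8, red, green, blue), "camera_matrix" (3x3 intrinsics, pixels), "k1" (the pictures are not rectified: a ray, as slopes to the right and down, at radius r is drawn at 1 + k1 r^2 times it, then the intrinsics apply), "origin" and "attitude" of the camera in the world; the wrist camera has in their place "T_tool_cam" (4x4, takes a point from camera to tool coordinates, whose origin is the TCP and whose axes are the flange's). Camera axes: x right, y down, z forward; pixel columns grow to the right and rows downward; lengths in m; the calibration is good to about 2 mm. A picture is of the moment at which its call begins: read the wrist's pose just before it. There is no depth.
- robot.close_job(): hands the job in, once; it reports no verdict.
The state is a dict: "time": time; "joint_positions": joint angles; "qvel": joint speeds; "joint_torque": joint torques, N m; "tool_pos": TCP position; "ee_rot": TCP orientation; "wrist_force": force on the tool from outside, world axes, zero at the start; "wrist_torque": the same for the moment, N m; "width": finger opening in m.
Only numpy, scipy, OpenCV 4.12 (cv2) and the standard library are available. Lean on these libraries where they do the work, as an engineer would, in place of code of your own. Each camera call takes 0.05 s, during which the arm holds its last target. There are 200 camera calls.

TASK

Move the four amber bottles from the black storage rack into the orange run rack in reverse order: the bottle next to the black rack's white end block goes into the orange rack's place farthest from its white end block, and so on along the row, so that the one farthest from the white block ends up next to the orange rack's white block. Keep the bottles upright, set each down gently without dropping it, and leave each standing on the floor of its own place.

Things in the scene. Friction and masses are not known exactly. Their poses are not given: they have to be found in the camera images.
- red_center (a point): round amber glass bottle with a red screw cap and a thin red band over a paper label; body 40 mm in diameter and straight up to 62 mm, then a shoulder; cap 30 mm in diameter from 74 to 92 mm; 92 mm tall in all, about 0.1 kg. This point is its centre, 46 mm above its underside; z runs up its axis. It starts upright in the black rack.
- blue_center (a point): round amber glass bottle with a blue screw cap and a thin blue band over a paper label; body 40 mm in diameter and straight up to 62 mm, then a shoulder; cap 30 mm in diameter from 74 to 92 mm; 92 mm tall in all, about 0.1 kg. This point is its centre, 46 mm above its underside; z runs up its axis. It starts upright in the black rack.
- green_center (a point): round amber glass bottle with a green screw cap and a thin green band over a paper label; body 40 mm in diameter and straight up to 62 mm, then a shoulder; cap 30 mm in diameter from 74 to 92 mm; 92 mm tall in all, about 0.1 kg. This point is its centre, 46 mm above its underside; z runs up its axis. It starts upright in the black rack.
- yellow_center (a point): round amber glass bottle with a yellow screw cap and a thin yellow band over a paper label; body 40 mm in diameter and straight up to 62 mm, then a shoulder; cap 30 mm in diameter from 74 to 92 mm; 92 mm tall in all, about 0.1 kg. This point is its centre, 46 mm above its underside; z runs up its axis. It starts upright in the black rack.
- tag_red: red place tag, a fixed flat plate 18 x 44 x 3 mm on the ledge of the black rack, marking the place where the red-capped bottle starts; its top is 25 mm above the bench. Origin: the centre of that place, at bench level (the plate itself lies 45 mm from it along -x); axes as the black rack's.
- tag_blue: blue place tag, a fixed flat plate 18 x 44 x 3 mm on the ledge of the black rack, marking the place where the blue-capped bottle starts; its top is 25 mm above the bench. Origin: the centre of that place, at bench level (the plate itself lies 45 mm from it along -x); axes as the black rack's.
- tag_green: green place tag, a fixed flat plate 18 x 44 x 3 mm on the ledge of the black rack, marking the place where the green-capped bottle starts; its top is 25 mm above the bench. Origin: the centre of that place, at bench level (the plate itself lies 45 mm from it along -x); axes as the black rack's.
- tag_yellow: yellow place tag, a fixed flat plate 18 x 44 x 3 mm on the ledge of the black rack, marking the place where the yellow-capped bottle starts; its top is 25 mm above the bench. Origin: the centre of that place, at bench level (the plate itself lies 45 mm from it along -x); axes as the black rack's.
- store_rack: the black storage rack: fixed, 68 (x) by 260 mm (y), 22 mm high, four open places in a row along its y, centred at y = +96, +32, -32, -96 mm, x = 0; each 60 x 60 mm inside, floor 4 mm above the bench. A white end block, 30 mm high, at its +y end. Origin: centre of underside. Any yaw. A ledge 22 mm wide and high on its -x side carries the tags.
- run_rack: the orange run rack, empty at the start: fixed, 68 (x) by 260 mm (y), 22 mm high, four open places in a row along its y, centred at y = +96, +32, -32, -96 mm, x = 0; each 60 x 60 mm inside, floor 4 mm above the bench. A white end block, 30 mm high, at its +y end. Origin: centre of underside. Any yaw.

How it is judged:
At the end, for the whole second after the job is handed in: Each bottle stands in the orange rack in the place that mirrors its start in the black rack (start place at rack y goes to rack -y), its centre within 14 mm of the place's centre along each rack axis, on the floor (height within 6 mm), upright within 0.12 rad, at rest and released (((y of tag_red in the frame of store_rack between 0.086 and 0.106 m and y of red_center in the frame of run_rack between -0.11 and -0.082 m) or (y of tag_red in the frame of store_rack between 0.022 and 0.042 m and y of red_center in the frame of run_rack between -0.046 and -0.018 m) or (y of tag_red in the frame of store_rack between -0.042 and -0.022 m and y of red_center in the frame of run_rack between 0.018 and 0.046 m) or (y of tag_red in the frame of store_rack between -0.106 and -0.086 m and y of red_center in the frame of run_rack between 0.082 and 0.11 m)) and x of red_center in the frame of run_rack between -0.014 and 0.014 m and z of red_center in the frame of run_rack between 0.044 and 0.056 m and angle between each of red_center, blue_center, green_center, yellow_center's own z axis and vertical below 0.12 rad and linear speed of each of red, blue, green, yellow below 0.03 m/s and contact force between the fingers and red below 0.05 N and ((y of tag_blue in the frame of store_rack between 0.086 and 0.106 m and y of blue_center in the frame of run_rack between -0.11 and -0.082 m) or (y of tag_blue in the frame of store_rack between 0.022 and 0.042 m and y of blue_center in the frame of run_rack between -0.046 and -0.018 m) or (y of tag_blue in the frame of store_rack between -0.042 and -0.022 m and y of blue_center in the frame of run_rack between 0.018 and 0.046 m) or (y of tag_blue in the frame of store_rack between -0.106 and -0.086 m and y of blue_center in the frame of run_rack between 0.082 and 0.11 m)) and x of blue_center in the frame of run_rack between -0.014 and 0.014 m and z of blue_center in the frame of run_rack between 0.044 and 0.056 m and contact force between the fingers and blue below 0.05 N and ((y of tag_green in the frame of store_rack between 0.086 and 0.106 m and y of green_center in the frame of run_rack between -0.11 and -0.082 m) or (y of tag_green in the frame of store_rack between 0.022 and 0.042 m and y of green_center in the frame of run_rack between -0.046 and -0.018 m) or (y of tag_green in the frame of store_rack between -0.042 and -0.022 m and y of green_center in the frame of run_rack between 0.018 and 0.046 m) or (y of tag_green in the frame of store_rack between -0.106 and -0.086 m and y of green_center in the frame of run_rack between 0.082 and 0.11 m)) and x of green_center in the frame of run_rack between -0.014 and 0.014 m and z of green_center in the frame of run_rack between 0.044 and 0.056 m and contact force between the fingers and green below 0.05 N and ((y of tag_yellow in the frame of store_rack between 0.086 and 0.106 m and y of yellow_center in the frame of run_rack between -0.11 and -0.082 m) or (y of tag_yellow in the frame of store_rack between 0.022 and 0.042 m and y of yellow_center in the frame of run_rack between -0.046 and -0.018 m) or (y of tag_yellow in the frame of store_rack between -0.042 and -0.022 m and y of yellow_center in the frame of run_rack between 0.018 and 0.046 m) or (y of tag_yellow in the frame of store_rack between -0.106 and -0.086 m and y of yellow_center in the frame of run_rack between 0.082 and 0.11 m)) and x of yellow_center in the frame of run_rack between -0.014 and 0.014 m and z of yellow_center in the frame of run_rack between 0.044 and 0.056 m and contact force between the fingers and yellow below 0.05 N); the robot touches nothing.
It fails at once if a bottle is tipped over (more than 40 degrees) (angle between any of red_center, blue_center, green_center, yellow_center's own z axis and vertical above 0.7 rad).
It fails at once if a bottle is dropped (free of the fingers and faster than 0.7 m/s, a fall of about 25 mm) ((contact force between the fingers and red below 0.01 N and linear speed of red above 0.7 m/s) or (contact force between the fingers and blue below 0.01 N and linear speed of blue above 0.7 m/s) or (contact force between the fingers and green below 0.01 N and linear speed of green above 0.7 m/s) or (contact force between the fingers and yellow below 0.01 N and linear speed of yellow above 0.7 m/s)).
It also fails if it takes over 120 s, if anything falls off the work surface, if the arm or the gripper's body presses on something with over 40 N, if the wrist force passes 120 N, or if a joint passes its speed limit or range.

## Working session

There is one attempt and no reset: what is moved stays moved. The work goes in short steps, Python scripts to look and compute and a tool call to move; the robot and the scene stay as the last step left them, time stands still between calls to the robot, and variables do not carry over. Pictures are saved under pics/ and viewed, about 12 in all and at most 16, crops included, and the job is handed in when it is done.

Besides the shell and the picture viewer there is one more tool, called after "Emit:" by a JSON object that holds its "op" and its "data", one argument or row to a line. step_arm: Moves the arm, as the interface text tells. Its arguments: {"type":"object","properties":{"plan":{"type":"array"}},"required":["plan"]}

```bash
mkdir -p pics; ls; python3 - <<'E'
from bench import robot, cams
import cv2
print(robot.get_obs())
for n in ("scene","side"):
    s=cams.snapshot(n); cv2.imwrite(f"pics/{n}0.png",s["frame"][:,:,::-1]); print(n,{k:v for k,v in s.items() if k!="frame"})
E
```

```text
pics
{'time': 0.0, 'joint_positions': array([ 1.19389751e+00,  8.79336032e-02,  1.37222849e+00, -1.91242345e-05,
        1.68358467e+00, -1.03090673e-01]), 'qvel': array([ 0.00062038,  0.00045385,  0.00208664, -0.00109552, -0.00020905,
       -0.00047878]), 'joint_torque': array([ 2.43498653e-04, -3.40166652e+01, -3.02431262e+01,  7.18586636e-02,
        3.26931174e-02, -1.82814288e-04]), 'tool_pos': array([0.14852627, 0.52900578, 0.20432894]), 'ee_rot': array([-3.13944802e+00, -2.02769188e-04,  2.86778216e+00]), 'wrist_force': array([ 0.03599544,  0.60985755, -0.08837962]), 'wrist_torque': array([ 0.02100943, -0.00430745, -0.04847691]), 'width': 0.09420164653798983}
scene {'camera_matrix': array([[508.27260755,   0.        , 321.02271074],
       [  0.        , 508.27260755, 241.03587187],
       [  0.        ,   0.        ,   1.        ]]), 'k1': -0.003937957909159894, 'origin': array([0.96855058, 0.23805946, 0.72689799]), 'attitude': array([-2.46404885, -0.00377224,  2.09125409])}
side {'camera_matrix': array([[597.86932475,   0.        , 316.84439166],
       [  0.        , 597.86932475, 239.19975331],
       [  0.        ,   0.        ,   1.        ]]), 'k1': -0.20095318757631306, 'origin': array([ 0.27569023, -0.95253061,  0.73883541]), 'attitude': array([-2.19089395,  0.02415121, -0.26312267])}
```

View pics/scene0.png

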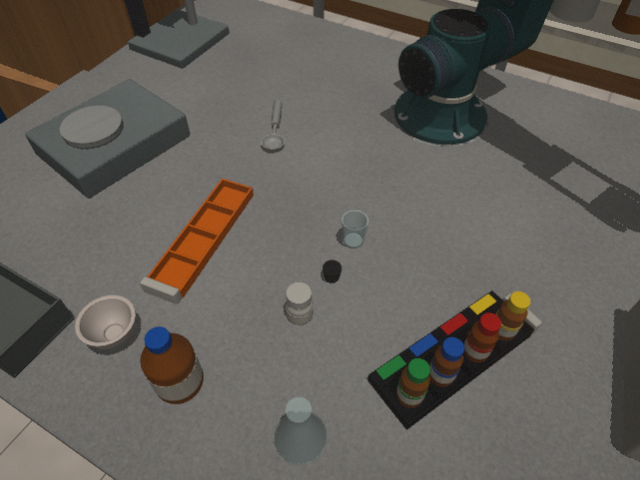

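View pics/side0.png

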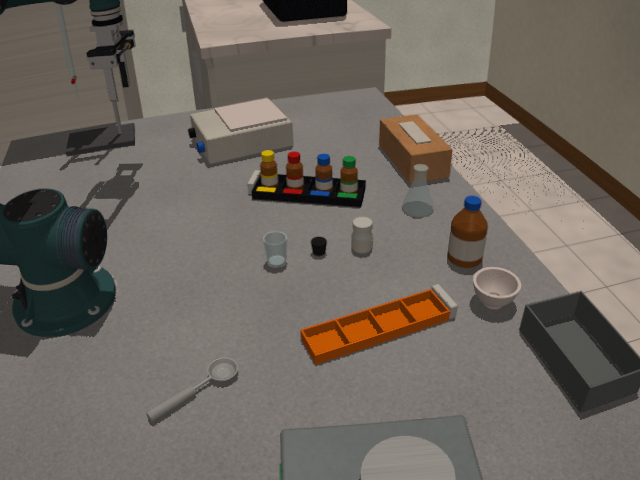

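The scene view shows the orange rack at about (200,240), its white block at lower left (160,289). The black rack is at about (455,355), its white block at upper right, and the order from the white block is yellow, red, blue, green. The side view agrees. Next I fit the poses.

```bash
cat > h.py <<'E'
import numpy as np, cv2
from scipy.optimize import minimize, least_squares
from scipy.spatial.transform import Rotation as Ro
def project(P,s,tool=None):
    P=np.atleast_2d(P)
    if tool is None: R=Ro.from_euler('xyz',s["attitude"]).as_matrix(); o=s["origin"]
    else:
        T=np.eye(4);T[:3,:3]=Ro.from_euler('xyz',tool["ee_rot"]).as_matrix();T[:3,3]=tool["tool_pos"]
        T=T@s["T_tool_cam"];R=T[:3,:3];o=T[:3,3]
    c=(P-o)@R; u=c[:,:2]/c[:,2:]; u=u*(1+s["k1"]*(u**2).sum(1,keepdims=True))
    K=s["camera_matrix"]; return u@K[:2,:2].T+K[:2,2]
def place(p,L):
    c,s_=np.cos(p[2]),np.sin(p[2]); L=np.atleast_2d(L)
    return np.c_[p[0]+c*L[:,0]-s_*L[:,1],p[1]+s_*L[:,0]+c*L[:,1],L[:,2]]
def blobs(f,h0,h1,smin,vmin,amin=25):
    hsv=cv2.cvtColor(f,cv2.COLOR_RGB2HSV)
    m=cv2.inRange(hsv,(h0,smin,vmin),(h1,255,255))
    n,l,st,ce=cv2.connectedComponentsWithStats(m)
    return l,[(i,st[i,4],ce[i].round(1)) for i in range(1,n) if st[i,4]>=amin]
HUE=dict(red=(0,3),green=(50,80),blue=(105,125),yellow=(22,32))
E
python3 - <<'E'
from h import *; from bench import cams
S={n:cams.snapshot(n) for n in("scene","side")}
import pickle; pickle.dump(S,open("s0.pkl","wb"))
for n,s in S.items():
    for c,(a,b) in HUE.items(): print(n,c,[(int(k),tuple(map(float,x))) for _,k,x in blobs(s["frame"],a,b,170,110)[1]])
    print(n,"orange",[(int(k),tuple(map(float,x))) for _,k,x in blobs(s["frame"],5,14,200,100,100)[1]])
E
```

```text
scene red [(278, (490.6, 321.5)), (264, (453.7, 323.5))]
scene green []
scene blue [(404, (156.4, 337.4)), (283, (423.2, 344.6)), (289, (453.3, 346.4))]
scene yellow [(279, (520.0, 300.4)), (263, (482.6, 303.6))]
scene orange [(3351, (200.4, 236.1))]
side red [(50, (293.3, 154.1)), (73, (292.3, 190.8))]
side green [(43, (349.0, 158.6)), (60, (346.9, 194.8))]
side blue [(49, (323.2, 156.3)), (70, (319.2, 192.8)), (97, (472.6, 199.8))]
side yellow [(105, (267.1, 155.0)), (85, (265.8, 188.9))]
side orange [(4582, (372.9, 326.1))]
```

```bash
cat > fit0.py <<'E'
from h import *; import pickle
S=pickle.load(open("s0.pkl","rb"))
Y=dict(yellow=.096,red=.032,blue=-.032,green=-.096)
obs=[]
for n,s in S.items():
    for c,(a,b) in HUE.items():
        bl=[(k,x) for _,k,x in blobs(s["frame"],a,b,140,60)[1] if not(c=='blue' and (x[0]<200 or x[0]>400)) and k>40]
        bl=sorted(bl,key=lambda t:-t[0])[:2]; bl.sort(key=lambda t:t[1][1] )
        if len(bl)<2: print("miss",n,c,bl); continue
        if n=="scene": bl.sort(key=lambda t:-t[1][0])
        obs.append((n,c,bl[0][1],bl[1][1])); print(n,c,bl)
def res(p):
    return np.concatenate([project(place(p,[-.045,Y[c],.025]),S[n])[0]-t for n,c,_,t in obs])
best=min((least_squares(res,[.5,.4,y]) for y in np.arange(0,6.3,1)),key=lambda r:r.cost)
print("store",best.x.round(4),best.cost,best.fun.round(1))
for c in Y:
    o=[(n,k) for n,cc,k,_ in obs if cc==c]
    f=lambda q:np.concatenate([project([q[0],q[1],.087],S[n])[0]-k for n,k in o])
    r=least_squares(f,best.x[:2]); d=r.x-best.x[:2]; y=best.x[2]
    print(c,r.x.round(4),"rack",(d@[np.cos(y),np.sin(y)]).round(4),(d@[-np.sin(y),np.cos(y)]).round(4),r.fun.round(1))
M={}
for n,s in S.items():
    l,b=blobs(s["frame"],4,16,150,50,100); b=max(b,key=lambda t:t[1]); 
    m=(l==b[0]).astype(np.uint8); h=cv2.convexHull(cv2.findContours(m,0,1)[0][0]) if 0 else cv2.convexHull(np.argwhere(m)[:,::-1].astype(np.int32))
    M[n]=cv2.fillConvexPoly(np.zeros((480,640),np.uint8),h,1)
box=np.array([[a*.034,b*.130,z] for a in(-1,1) for b in(-1,1) for z in(0,.022)])
def cost(p):
    t=0
    for n,s in S.items():
        q=cv2.convexHull((project(place(p,box),s)*16).round().astype(np.int32))
        m=cv2.fillConvexPoly(np.zeros((480,640),np.uint8),q,1,shift=4)
        t+=(m^M[n]).sum()
    return t
c=[]
for y0 in np.arange(0,3.14,.4):
    r=minimize(cost,[.35,0,y0],method="Nelder-Mead",options=dict(initial_simplex=np.array([.4,-.1,y0])+np.array([[0,0,0],[.1,0,0],[0,.1,0],[0,0,.3]])));c.append((r.fun,r.x))
b=min(c,key=lambda t:t[0]); print("run",b,sum(M[n].sum() for n in M))
for e in(.135,-.135): print(e,[project(place(b[1],[0,e,.03]),s)[0].round() for s in S.values()])
E
python3 fit0.py
```

```text
scene red [(np.int32(392), array([489.3, 323.6])), (np.int32(307), array([453.8, 323.5]))]
scene green [(np.int32(409), array([418.6, 369.3])), (np.int32(335), array([390.8, 367. ]))]
miss scene blue []
scene yellow [(np.int32(374), array([518.5, 301.9])), (np.int32(295), array([482.5, 303.8]))]
side red [(np.int32(121), array([293.6, 156.9])), (np.int32(92), array([292.2, 190.9]))]
side green [(np.int32(118), array([348.9, 161.5])), (np.int32(96), array([346.9, 194.7]))]
side blue [(np.int32(126), array([323.3, 159.3])), (np.int32(95), array([319.4, 192.8]))]
side yellow [(np.int32(134), array([267.2, 155.4])), (np.int32(102), array([265.7, 188.8]))]
store [0.5646 0.2496 7.4113] 1.2705651528447657 [ 0.1 -0.4  0.3 -0.6  0.2 -0.6  0.6 -0.5  0.4 -0.3  0.5 -0.4  0.5 -0.2]
yellow [0.4746 0.2944] rack 0.0019 0.1005 [ 0.2 -0.1  0.3  0.4]
red [0.5319 0.2683] rack 0.0029 0.0376 [ 0.   0.  -0.   0.2]
blue [0.5952 0.2366] rack 0.0014 -0.0332 [0. 0.]
green [0.6475 0.2078] rack -0.0022 -0.0928 [-0.1  0.2 -0.3  0.2]
run (np.float64(384.0), array([ 0.55624938, -0.24219895,  1.70416537])) 10339
0.135 [array([238., 177.]), array([304., 340.])]
-0.135 [array([160., 283.]), array([443., 295.])]
```

```bash
python3 - <<'E'
from h import *; import pickle
S=pickle.load(open("s0.pkl","rb"))
def tri(a,b,z=None):
    f=lambda q:np.r_[project(q,S["scene"])[0]-a,project(q,S["side"])[0]-b]
    return least_squares(f,[.5,0,.05]).x.round(3)
print("big top",tri((158,336),(472,199)),"flask top",tri((298,408),(421,170)),"bowl",tri((107,318),(497,283)),"jar",tri((299,291),(362,224)),"whiteblk",tri((160,289),(446,300)))
E
```

```text
big top [ 0.799 -0.098  0.14 ] flask top [0.778 0.098 0.103] bowl [ 0.788 -0.24   0.047] jar [ 0.607 -0.006  0.061] whiteblk [ 0.696 -0.225  0.018]
```

Emit:
{"op": "step_arm", "data": {
  "plan": [
    [[40, -30, 46, -0.085, 100], [80, -60, 46, -0.169, 100], [120, -90, 46, -0.169, 100], [160, -125, 46, -0.169, 100], [195, -150, 46, -0.169, 100], [230, -175, 46, -0.169, 100], [265, -200, 46, -0.169, 100], [300, -230, 46, -0.169, 100]]
  ]
}}

```text
time: 0.87
tool_pos: [0.405, 0.3335, 0.2513]
ee_rot: [3.141, 0.0, 2.699]
wrist_force: [0.8, 1.2, -0.3]
width: 0.0938
```

Emit:
{"op": "step_arm", "data": {
  "plan": [
    [[0, 0, 0, 0, 100], [0, 0, 0, 0, 100], [0, 0, 0, 0, 100]]
  ]
}}

```text
time: 1.12
tool_pos: [0.4035, 0.335, 0.251]
ee_rot: [-3.141, -0.001, 2.698]
wrist_force: [0.1, -0.2, 0.5]
width: 0.0939
```

```bash
python3 - <<'E'
from h import *; from bench import cams,robot
o=robot.get_obs(); s=cams.snapshot("wrist"); print(o["tool_pos"],o["ee_rot"],s["T_tool_cam"].round(3),s["camera_matrix"][0,0])
f=s["frame"].copy()
st=[.5646,.2496,1.1281]
for y in(.096,.032,-.032,-.096):
    for q in([-.045,y,.025],[0,y,.004+.092]):
        u=project(place(st,q),s,o)[0]; print(y,u.round())
        if abs(u).max()<2000: cv2.drawMarker(f,tuple(int(v) for v in u),(255,255,255),0,14)
cv2.imwrite("pics/w1.png",f[:,:,::-1])
E
```

```text
[0.40346729 0.33501125 0.25102937] [-3.14137124e+00 -1.01439070e-03  2.69821248e+00] [[ 0.001 -0.971 -0.24   0.069]
 [ 1.     0.     0.001  0.001]
 [-0.001 -0.24   0.971 -0.179]
 [ 0.     0.     0.     1.   ]] 430.8274261609729
0.096 [268. 292.]
0.096 [311. 322.]
0.032 [270. 350.]
0.032 [312. 389.]
-0.032 [272. 404.]
-0.032 [312. 451.]
-0.096 [273. 454.]
-0.096 [312. 507.]
```

View pics/w1.png

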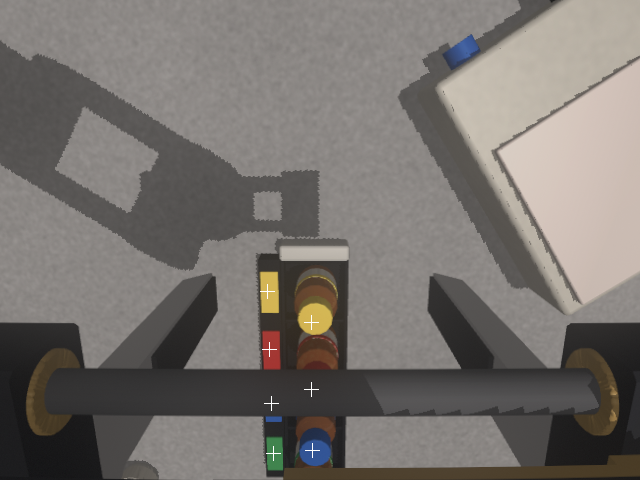

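The yellow cap is at (315,320) against a predicted (311,322), and the tags sit on their marks, so the rack fit is good. I start with yellow.

Emit:
{"op": "step_arm", "data": {
  "plan": [
    [[35, -20, 0, 0, 100], [71, -41, 0, 0, 100], [71, -41, -40, 0, 100], [71, -41, -80, 0, 100], [71, -41, -110, 0, 100], [71, -41, -120, 0, 100], [71, -41, -120, 0, 100]]
  ]
}}

```text
time: 1.75
tool_pos: [0.4717, 0.2943, 0.1278]
ee_rot: [-3.136, -0.005, 2.701]
wrist_force: [-0.2, 0.7, -0.2]
width: 0.0937
```

```bash
python3 - <<'E'
from h import *; from bench import cams,robot
o=robot.get_obs(); s=cams.snapshot("side"); print(o["tool_pos"],o["ee_rot"])
cv2.imwrite("pics/s1.png",cv2.resize(s["frame"][90:270,170:410,::-1],None,fx=3,fy=3))
E
```

```text
[0.47167735 0.2942932  0.12779264] [-3.13614412 -0.00475614  2.70133745]
```

View pics/s1.png

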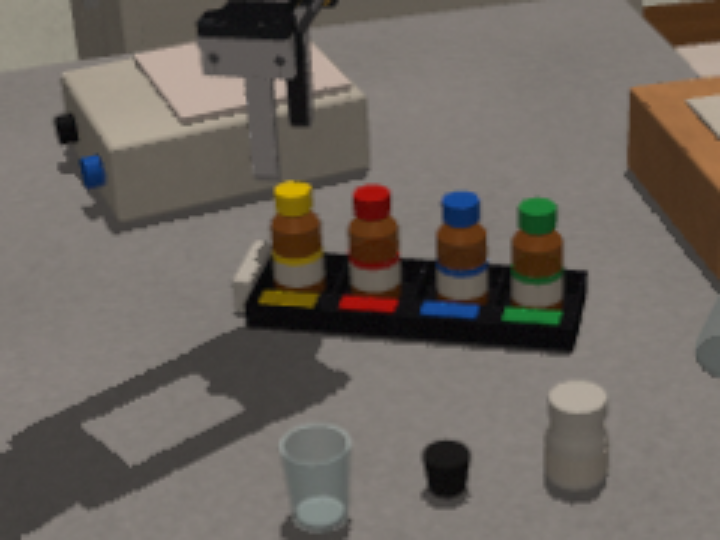

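```bash
python3 - <<'E'
from h import *; import pickle
s=pickle.load(open("s0.pkl","rb"))["side"]
for px in((210,163),(292,148)):
    q=least_squares(lambda q:project([q[0],q[1],0],s)[0]-px,[.5,.4]).x; d=q-[.475,.294]; y=1.1281
    print(q.round(3),d@[np.cos(y),np.sin(y)],d@[-np.sin(y),np.cos(y)])
E
```

```text
[0.347 0.469] 0.10360740605915239 0.19033932190076303
[0.574 0.485] 0.21492161687138833 -0.007848874063247274
```

Emit:
{"op": "step_arm", "data": {
  "plan": [
    [[2, 0, -20, 0, 75], [2, 0, -20, 0, 75], [2, 0, -20, 0, 75]]
  ]
}}

```text
time: 2.05
tool_pos: [0.477, 0.2949, 0.1133]
ee_rot: [3.14, 0.001, 2.7]
wrist_force: [-0.0, -0.4, 0.8]
width: 0.0775
```

Emit:
{"op": "step_arm", "data": {
  "plan": [
    [[-2, 0, -25, 0, 75], [-2, 0, -50, 0, 75], [-2, 0, -72, 0, 75], [-2, 0, -79, 0, 75], [-2, 0, -79, 0, 75], [-2, 0, -79, 0, 55], [-2, 0, -79, 0, 48], [-2, 0, -79, 0, 40]]
  ]
}}

```text
time: 2.72
tool_pos: [0.4762, 0.2947, 0.0348]
ee_rot: [3.138, 0.003, 2.699]
wrist_force: [0.2, -0.4, -0.1]
width: 0.0538
```

Emit:
{"op": "step_arm", "data": {
  "plan": [
    [[0, 0, 0, 0, 30], [0, 0, 0, 0, 20], [0, 0, 0, 0, 20], [0, 0, 0, 0, 20]]
  ]
}}

```text
time: 3.05
tool_pos: [0.4753, 0.2942, 0.0334]
ee_rot: [3.14, 0.001, 2.699]
wrist_force: [0.0, -0.1, 4.2]
width: 0.0392
```

Emit:
{"op": "step_arm", "data": {
  "plan": [
    [[0, 0, 10, 0, 20], [0, 0, 30, 0, 20], [0, 0, 60, 0, 20], [0, 0, 90, 0, 20], [0, 0, 120, 0, 20], [0, 0, 120, 0, 20]]
  ]
}}

```text
time: 3.55
tool_pos: [0.4779, 0.2956, 0.1602]
ee_rot: [3.131, 0.008, 2.699]
wrist_force: [1.2, 1.4, -0.2]
width: 0.039
```

```bash
python3 - <<'E'
from h import *; from bench import cams,robot
o=robot.get_obs(); s=cams.snapshot("side"); print(o["tool_pos"],o["ee_rot"],o["wrist_force"])
cv2.imwrite("pics/s2.png",cv2.resize(s["frame"][70:250,170:410,::-1],None,fx=3,fy=3))
E
```

```text
[0.47791818 0.29562487 0.16021302] [3.13133484 0.00799916 2.6988091 ] [ 1.18376765  1.37734132 -0.22791686]
```

View pics/s2.png

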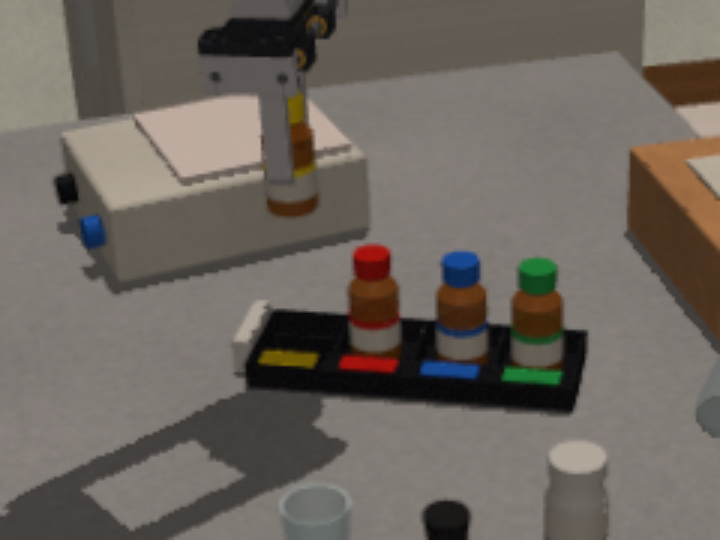

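The yellow bottle hangs upright in the fingers, at crop (292,170). I carry it across.

Emit:
{"op": "step_arm", "data": {
  "plan": [
    [[0, -20, 20, 0.07, 20], [-1, -55, 20, 0.14, 20], [-2, -90, 20, 0.21, 20], [-3, -125, 20, 0.28, 20], [-4, -160, 20, 0.35, 20], [-5, -195, 20, 0.42, 20], [-6, -230, 20, 0.49, 20], [-7, -265, 20, 0.576, 20]]
  ]
}}

```text
time: 4.27
tool_pos: [0.4661, 0.0275, 0.1701]
ee_rot: [3.141, -0.004, -3.004]
wrist_force: [-0.4, -0.3, -0.9]
width: 0.0391
```

Emit:
{"op": "step_arm", "data": {
  "plan": [
    [[-1, -35, 0, 0, 20], [-2, -70, 0, 0, 20], [-3, -105, 0, 0, 20], [-4, -140, 0, 0, 20], [-5, -175, 0, 0, 20], [-6, -210, 0, 0, 20], [-7, -245, 0, 0, 20], [-7, -270, 0, 0, 20]]
  ]
}}

```text
time: 4.93
tool_pos: [0.4591, -0.2432, 0.1698]
ee_rot: [3.14, -0.003, -3.01]
wrist_force: [0.7, -0.5, -1.2]
width: 0.0394
```

Emit:
{"op": "step_arm", "data": {
  "plan": [
    [[0, -14, 0, 0, 20], [0, -14, 0, 0, 20], [0, -14, 0, 0, 20], [0, -14, 0, 0, 20]]
  ]
}}

```text
time: 5.27
tool_pos: [0.4606, -0.2534, 0.1716]
ee_rot: [3.14, -0.001, -3.007]
wrist_force: [-0.4, -0.2, -2.0]
width: 0.0393
```

```bash
cat > look.py <<'E'
import sys
from h import *; from bench import cams,robot
o=robot.get_obs(); s=cams.snapshot("wrist"); f=s["frame"].copy(); print(o["tool_pos"],o["ee_rot"])
p=[.5562,-.2422,-1.4374]
ys=[-.126,-.066,-.062,-.002,.002,.062,.066,.126]
for i in range(0,8,2):
    c=project(place(p,[[a,y,.022] for a,y in((-.03,ys[i]),(.03,ys[i]),(.03,ys[i+1]),(-.03,ys[i+1]))]),s,o)
    if abs(c).max()<3000: cv2.polylines(f,[c.round().astype(np.int32)],True,(0,255,255),1)
cv2.imwrite(f"pics/{sys.argv[1]}.png",f[:,:,::-1])
E
python3 look.py w2
```

```text
[ 0.46060588 -0.25343004  0.17160475] [ 3.13956672e+00 -7.93380592e-04 -3.00718843e+00]
```

View pics/w2.png

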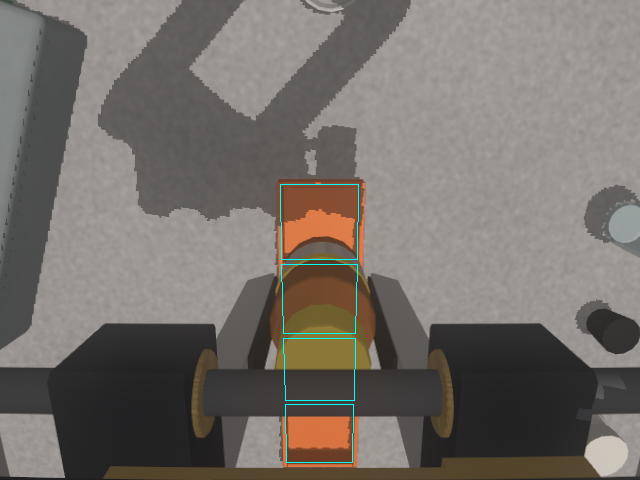

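The overlay matches the orange rack within about 2 mm, with the bottle centred over the empty end place. I lower it.

Emit:
{"op": "step_arm", "data": {
  "plan": [
    [[0, -1, -30, 0, 20], [0, -1, -60, 0, 20], [0, -1, -90, 0, 20], [0, -1, -112, 0, 20], [0, -1, -125, 0, 20], [0, -1, -132, 0, 20], [0, -1, -134, 0, 20], [0, -1, -134, 0, 20]]
  ]
}}

```text
time: 5.98
tool_pos: [0.4611, -0.2553, 0.0386]
ee_rot: [3.142, 0.0, -3.007]
wrist_force: [-0.5, 0.2, -0.0]
width: 0.0393
```

Emit:
{"op": "step_arm", "data": {
  "plan": [
    [[0, 0, -1, 0, 20], [0, 0, -2, 0, 20], [0, 0, -3, 0, 20], [0, 0, -3, 0, 20]]
  ]
}}

```text
time: 6.32
tool_pos: [0.4611, -0.2563, 0.036]
ee_rot: [-3.141, 0.001, -3.008]
wrist_force: [-0.1, -0.6, -1.3]
width: 0.0393
```

Emit:
{"op": "step_arm", "data": {
  "plan": [
    [[0, 0, -1, 0, 20], [0, 0, -2, 0, 20], [0, 0, -3, 0, 20], [0, 0, -3, 0, 20], [0, 0, -3, 0, 20]]
  ]
}}

```text
time: 6.73
tool_pos: [0.4609, -0.2563, 0.0334]
ee_rot: [-3.141, 0.0, -3.008]
wrist_force: [-2.3, 1.3, 5.3]
width: 0.0396
```

Floor contact. I release and rise.

Emit:
{"op": "step_arm", "data": {
  "plan": [
    [[0, 0, 0, 0, 42], [0, 0, 0, 0, 46], [0, 0, 0, 0, 55], [0, 0, 0, 0, 65], [0, 0, 0, 0, 75], [0, 0, 0, 0, 75], [0, 0, 20, 0, 75], [0, 0, 50, 0, 75]]
  ]
}}

```text
time: 7.4
tool_pos: [0.4582, -0.2543, 0.0788]
ee_rot: [3.135, -0.007, -3.008]
wrist_force: [-0.5, -0.2, 0.0]
width: 0.0706
```

Emit:
{"op": "step_arm", "data": {
  "plan": [
    [[0, 0, 40, 0, 75], [0, 0, 80, 0, 75], [0, 20, 115, -0.08, 75], [5, 55, 118, -0.16, 75], [9, 95, 118, -0.24, 75], [14, 135, 118, -0.32, 75], [19, 175, 118, -0.4, 75], [23, 215, 118, -0.48, 75]]
  ]
}}

```text
time: 8.07
tool_pos: [0.4837, -0.0393, 0.2004]
ee_rot: [3.141, 0.001, 2.79]
wrist_force: [1.1, 0.8, -0.2]
width: 0.0702
```

```bash
python3 - <<'E'
from h import *; from bench import cams,robot
o=robot.get_obs(); s=cams.snapshot("side"); print(o["tool_pos"],o["ee_rot"],o["wrist_force"])
cv2.imwrite("pics/s3.png",cv2.resize(s["frame"][130:370,200:520,::-1],None,fx=2,fy=2))
E
```

```text
[ 0.48368753 -0.03933426  0.20039292] [3.14129550e+00 6.55172834e-04 2.79014595e+00] [ 1.12472838  0.82834005 -0.23680903]
```

View pics/s3.png

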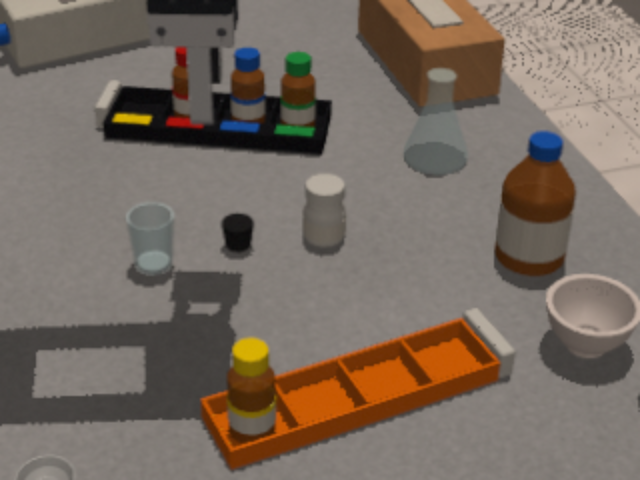

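Yellow stands upright in the place farthest from the white block. Next is red.

Emit:
{"op": "step_arm", "data": {
  "plan": [
    [[6, 38, 0, -0.09, 75], [12, 76, 0, -0.09, 75], [18, 114, 0, -0.09, 75], [24, 152, 0, -0.09, 75], [30, 190, 0, -0.09, 75], [36, 228, 0, -0.09, 75], [42, 266, 0, -0.09, 75], [48, 300, 0, -0.09, 75]]
  ]
}}

```text
time: 8.78
tool_pos: [0.5317, 0.2612, 0.2]
ee_rot: [3.141, -0.0, 2.706]
wrist_force: [0.6, -0.7, -0.3]
width: 0.0705
```

Emit:
{"op": "step_arm", "data": {
  "plan": [
    [[0, 6, -15, 0, 75], [0, 6, -40, 0, 75], [0, 6, -60, 0, 75], [0, 6, -60, 0, 75], [0, 6, -60, 0, 75]]
  ]
}}

```text
time: 9.2
tool_pos: [0.5309, 0.2645, 0.1388]
ee_rot: [-3.139, -0.003, 2.705]
wrist_force: [-0.8, -0.7, 0.2]
width: 0.0703
```

Emit:
{"op": "step_arm", "data": {
  "plan": [
    [[1, 2, -25, -0.006, 75], [1, 2, -55, -0.006, 75], [1, 2, -80, -0.006, 75], [1, 2, -98, -0.006, 75], [1, 2, -105, -0.006, 75], [1, 2, -105, -0.006, 75], [1, 2, -105, -0.006, 60], [1, 2, -105, -0.006, 50]]
  ]
}}

```text
time: 9.87
tool_pos: [0.5345, 0.2675, 0.038]
ee_rot: [3.138, 0.003, 2.699]
wrist_force: [-0.3, 0.0, 0.1]
width: 0.0601
```

Emit:
{"op": "step_arm", "data": {
  "plan": [
    [[0, 0, 0, 0, 40], [0, 0, 0, 0, 30], [0, 0, 0, 0, 20], [0, 0, 0, 0, 20], [0, 0, 0, 0, 20], [0, 0, 0, 0, 20]]
  ]
}}

```text
time: 10.37
tool_pos: [0.5334, 0.2673, 0.0364]
ee_rot: [3.14, 0.001, 2.699]
wrist_force: [1.0, 0.1, 5.0]
width: 0.0399
```

Emit:
{"op": "step_arm", "data": {
  "plan": [
    [[0, 0, 10, 0, 20], [0, 0, 30, 0, 20], [0, 0, 60, 0, 20], [0, 0, 90, 0, 20], [0, 0, 120, 0, 20], [0, -15, 135, 0, 20], [0, -45, 135, 0.07, 20], [0, -80, 135, 0.14, 20]]
  ]
}}

```text
time: 11.03
tool_pos: [0.533, 0.1876, 0.172]
ee_rot: [3.14, 0.002, 2.845]
wrist_force: [0.9, -0.9, -0.6]
width: 0.0396
```

Emit:
{"op": "step_arm", "data": {
  "plan": [
    [[-1, -35, 0, 0.07, 20], [-2, -70, 0, 0.14, 20], [-3, -105, 0, 0.21, 20], [-4, -140, 0, 0.28, 20], [-5, -175, 0, 0.35, 20], [-6, -210, 0, 0.42, 20], [-7, -245, 0, 0.436, 20], [-8, -280, 0, 0.436, 20]]
  ]
}}

```text
time: 11.7
tool_pos: [0.5238, -0.0945, 0.17]
ee_rot: [3.141, -0.001, -3.008]
wrist_force: [1.6, 0.9, -1.5]
width: 0.0394
```

Emit:
{"op": "step_arm", "data": {
  "plan": [
    [[-1, -35, 0, 0, 20], [-1, -70, 0, 0, 20], [-1, -105, 0, 0, 20], [-1, -135, 0, 0, 20], [-1, -153, 0, 0, 20], [-1, -153, 0, 0, 20], [-1, -153, 0, 0, 20], [-1, -153, 0, 0, 20]]
  ]
}}

```text
time: 12.37
tool_pos: [0.5234, -0.2451, 0.1699]
ee_rot: [3.14, -0.001, -3.008]
wrist_force: [-0.8, -0.1, -0.4]
width: 0.0393
```

Emit:
{"op": "step_arm", "data": {
  "plan": [
    [[1, -1, -30, 0, 20], [1, -1, -60, 0, 20], [1, -1, -90, 0, 20], [1, -1, -112, 0, 20], [1, -1, -124, 0, 20], [1, -1, -130, 0, 20], [1, -1, -131, 0, 20], [1, -1, -131, 0, 20]]
  ]
}}

```text
time: 13.03
tool_pos: [0.5256, -0.2469, 0.0405]
ee_rot: [-3.141, 0.001, -3.008]
wrist_force: [-1.1, -0.0, -1.1]
width: 0.0394
```

Emit:
{"op": "step_arm", "data": {
  "plan": [
    [[0, 0, -1, 0, 20], [0, 0, -2, 0, 20], [0, 0, -3, 0, 20], [0, 0, -3, 0, 20], [0, 0, -3, 0, 20]]
  ]
}}

```text
time: 13.45
tool_pos: [0.5249, -0.2472, 0.0367]
ee_rot: [-3.141, 0.001, -3.009]
wrist_force: [-0.5, 0.2, -1.2]
width: 0.0394
```

Emit:
{"op": "step_arm", "data": {
  "plan": [
    [[0, 0, -1, 0, 20], [0, 0, -1, 0, 20], [0, 0, -1, 0, 20]]
  ]
}}

```text
time: 13.7
tool_pos: [0.525, -0.2473, 0.0364]
ee_rot: [-3.141, 0.001, -3.008]
wrist_force: [-1.9, 1.9, 5.4]
width: 0.0395
```

Emit:
{"op": "step_arm", "data": {
  "plan": [
    [[0, 0, 0, 0, 42], [0, 0, 0, 0, 46], [0, 0, 0, 0, 55], [0, 0, 0, 0, 65], [0, 0, 0, 0, 75], [0, 0, 0, 0, 75], [0, 0, 20, 0, 75], [0, 0, 50, 0, 75]]
  ]
}}

```text
time: 14.37
tool_pos: [0.5221, -0.2455, 0.0814]
ee_rot: [3.136, -0.007, -3.008]
wrist_force: [0.0, -0.2, -0.7]
width: 0.0701
```

Emit:
{"op": "step_arm", "data": {
  "plan": [
    [[0, 0, 40, 0, 75], [0, 0, 80, 0, 75], [2, 20, 115, -0.08, 75], [7, 55, 118, -0.16, 75], [13, 95, 118, -0.24, 75], [19, 135, 118, -0.32, 75], [25, 175, 118, -0.4, 75], [31, 215, 118, -0.48, 75]]
  ]
}}

```text
time: 15.03
tool_pos: [0.5557, -0.0303, 0.2034]
ee_rot: [3.141, 0.0, 2.79]
wrist_force: [0.8, 0.5, 0.1]
width: 0.0704
```

Emit:
{"op": "step_arm", "data": {
  "plan": [
    [[6, 38, 0, -0.095, 75], [12, 76, 0, -0.095, 75], [18, 114, 0, -0.095, 75], [24, 152, 0, -0.095, 75], [30, 190, 0, -0.095, 75], [35, 228, 0, -0.095, 75], [39, 260, -20, -0.095, 75], [39, 268, -50, -0.095, 75]]
  ]
}}

```text
time: 15.7
tool_pos: [0.5967, 0.2419, 0.1564]
ee_rot: [3.134, 0.005, 2.705]
wrist_force: [0.2, -0.5, -0.1]
width: 0.0704
```

Emit:
{"op": "step_arm", "data": {
  "plan": [
    [[0, 0, 0, 0, 75], [0, 0, 0, 0, 75], [0, 0, 0, 0, 75]]
  ]
}}

```text
time: 15.95
tool_pos: [0.5951, 0.235, 0.1542]
ee_rot: [-3.142, 0.001, 2.699]
wrist_force: [0.8, -0.3, -0.2]
width: 0.0706
```

```bash
python3 look.py w3; python3 - <<'E'
from h import *; from bench import cams,robot
s=cams.snapshot("side")
p=[.5562,-.2422,-1.4374]
for c,z in(("red",-.032),("yellow",-.096)):
    print(c,[(int(k),x) for _,k,x in blobs(s["frame"],*HUE[c],140,60,40)[1]],project(place(p,[0,z,.087]),s))
E
```

```text
[0.59509899 0.23504479 0.15419726] [-3.14153527e+00  7.12460387e-04  2.69886844e+00]
red [(101, array([292.2, 190.7])), (269, array([360., 297.])), (52, array([360.6, 324.4]))] [[360.58582863 296.92152572]]
yellow [(106, array([265.7, 188.7])), (293, array([324.8, 308. ])), (70, array([325.3, 335.4]))] [[325.04723761 307.67135043]]
```

View pics/w3.png

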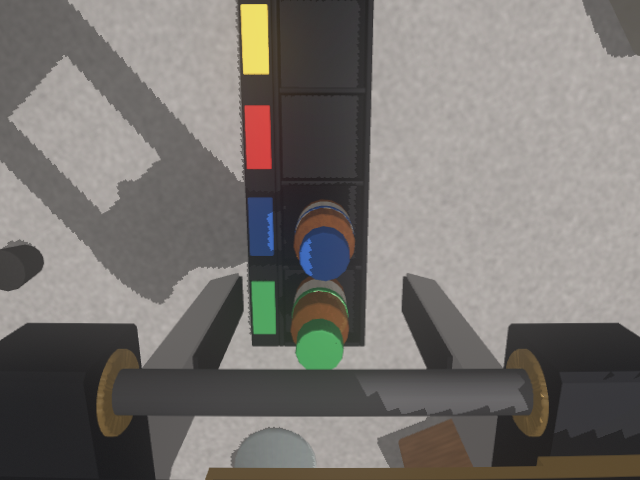

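Red and yellow match their target pixels within 1 px in the side view. The blue cap, at (325,253), is centred between the fingers. I grasp it.

Emit:
{"op": "step_arm", "data": {
  "plan": [
    [[0, 1, -30, 0, 75], [0, 1, -65, 0, 75], [0, 1, -95, 0, 75], [0, 1, -113, 0, 75], [0, 1, -119, 0, 75], [0, 1, -119, 0, 75], [0, 1, -119, 0, 60], [0, 1, -119, 0, 50]]
  ]
}}

```text
time: 16.72
tool_pos: [0.5967, 0.2371, 0.0375]
ee_rot: [3.138, 0.004, 2.699]
wrist_force: [0.3, 0.0, 0.4]
width: 0.0611
```

Emit:
{"op": "step_arm", "data": {
  "plan": [
    [[0, 0, 0, 0, 40], [0, 0, 0, 0, 30], [0, 0, 0, 0, 20], [0, 0, 0, 0, 20], [0, 0, 0, 0, 20], [0, 0, 0, 0, 20]]
  ]
}}

```text
time: 17.22
tool_pos: [0.5953, 0.237, 0.0356]
ee_rot: [3.141, 0.002, 2.7]
wrist_force: [-0.9, 0.3, 5.1]
width: 0.0395
```

Emit:
{"op": "step_arm", "data": {
  "plan": [
    [[0, 0, 10, 0, 20], [0, 0, 30, 0, 20], [0, 0, 60, 0, 20], [0, 0, 90, 0, 20], [0, 0, 120, 0, 20], [0, -15, 135, 0, 20], [0, -45, 135, 0.07, 20], [0, -80, 135, 0.14, 20]]
  ]
}}

```text
time: 17.88
tool_pos: [0.5951, 0.1581, 0.171]
ee_rot: [3.139, 0.002, 2.847]
wrist_force: [0.2, -0.4, -2.3]
width: 0.0394
```

Emit:
{"op": "step_arm", "data": {
  "plan": [
    [[-1, -35, 0, 0.07, 20], [-2, -70, 0, 0.14, 20], [-3, -105, 0, 0.21, 20], [-4, -140, 0, 0.28, 20], [-5, -175, 0, 0.35, 20], [-6, -210, 0, 0.42, 20], [-7, -245, 0, 0.435, 20], [-7, -280, 0, 0.435, 20]]
  ]
}}

```text
time: 18.55
tool_pos: [0.5869, -0.1243, 0.1688]
ee_rot: [3.141, -0.001, -3.008]
wrist_force: [0.3, -0.3, -1.1]
width: 0.0394
```

Emit:
{"op": "step_arm", "data": {
  "plan": [
    [[0, -35, 0, 0, 20], [0, -70, 0, 0, 20], [0, -100, 0, 0, 20], [0, -115, 0, 0, 20], [0, -115, 0, 0, 20], [0, -115, 0, 0, 20], [0, -115, 0, 0, 20]]
  ]
}}

```text
time: 19.13
tool_pos: [0.5878, -0.2363, 0.1691]
ee_rot: [3.14, -0.0, -3.007]
wrist_force: [0.2, -0.2, -0.5]
width: 0.0396
```

Lower to about 0.0356.

Emit:
{"op": "step_arm", "data": {
  "plan": [
    [[0, -1, -30, 0, 20], [0, -1, -60, 0, 20], [0, -1, -90, 0, 20], [0, -1, -112, 0, 20], [0, -1, -124, 0, 20], [0, -1, -130, 0, 20], [0, -1, -131, 0, 20], [0, -1, -131, 0, 20]]
  ]
}}

```text
time: 19.8
tool_pos: [0.5886, -0.2387, 0.0396]
ee_rot: [-3.141, 0.002, -3.007]
wrist_force: [0.7, 0.2, -0.7]
width: 0.0392
```

Emit:
{"op": "step_arm", "data": {
  "plan": [
    [[0, 0, -1, 0, 20], [0, 0, -2, 0, 20], [0, 0, -3, 0, 20], [0, 0, -3, 0, 20], [0, 0, -3, 0, 20]]
  ]
}}

```text
time: 20.22
tool_pos: [0.5879, -0.2392, 0.0357]
ee_rot: [-3.141, 0.001, -3.009]
wrist_force: [-0.1, -0.4, -1.8]
width: 0.0392
```

Emit:
{"op": "step_arm", "data": {
  "plan": [
    [[0, 0, -1, 0, 20], [0, 0, -1, 0, 20], [0, 0, -1, 0, 20]]
  ]
}}

```text
time: 20.47
tool_pos: [0.588, -0.2393, 0.0356]
ee_rot: [-3.141, 0.001, -3.008]
wrist_force: [-2.2, 0.9, 4.0]
width: 0.039
```

Emit:
{"op": "step_arm", "data": {
  "plan": [
    [[0, 0, 0, 0, 42], [0, 0, 0, 0, 46], [0, 0, 0, 0, 55], [0, 0, 0, 0, 65], [0, 0, 0, 0, 75], [0, 0, 0, 0, 75], [0, 0, 20, 0, 75], [0, 0, 50, 0, 75]]
  ]
}}

```text
time: 21.13
tool_pos: [0.585, -0.2377, 0.08]
ee_rot: [3.136, -0.008, -3.008]
wrist_force: [0.4, -0.5, -0.5]
width: 0.0706
```

Emit:
{"op": "step_arm", "data": {
  "plan": [
    [[0, 0, 40, 0, 75], [0, 0, 80, 0, 75], [2, 20, 115, -0.08, 75], [7, 55, 118, -0.16, 75], [13, 95, 118, -0.24, 75], [19, 135, 118, -0.32, 75], [25, 175, 118, -0.4, 75], [31, 215, 118, -0.48, 75]]
  ]
}}

```text
time: 21.8
tool_pos: [0.6188, -0.0223, 0.2023]
ee_rot: [3.141, 0.0, 2.79]
wrist_force: [2.1, -0.6, 0.4]
width: 0.0704
```

Emit:
{"op": "step_arm", "data": {
  "plan": [
    [[6, 38, 0, -0.095, 75], [12, 76, 0, -0.095, 75], [18, 114, 0, -0.095, 75], [23, 152, 0, -0.095, 75], [27, 190, 0, -0.095, 75], [29, 222, 0, -0.095, 75], [29, 232, -20, -0.095, 75], [29, 232, -50, -0.095, 75]]
  ]
}}

```text
time: 22.47
tool_pos: [0.6496, 0.2125, 0.1558]
ee_rot: [3.135, 0.006, 2.705]
wrist_force: [-0.2, -1.5, 0.6]
width: 0.0706
```

Emit:
{"op": "step_arm", "data": {
  "plan": [
    [[0, 0, 0, 0, 75], [0, 0, 0, 0, 75], [0, 0, 0, 0, 75]]
  ]
}}

```text
time: 22.72
tool_pos: [0.6481, 0.2075, 0.1532]
ee_rot: [3.141, 0.001, 2.699]
wrist_force: [0.7, -0.6, -0.0]
width: 0.0704
```

```bash
python3 look.py w4; python3 - <<'E'
from h import *; from bench import cams,robot
s=cams.snapshot("side")
p=[.5562,-.2422,-1.4374]
print([(int(k),x) for _,k,x in blobs(s["frame"],*HUE["blue"],140,60,40)[1]],project(place(p,[0,.032,.087]),s))
o=robot.get_obs();s=cams.snapshot("wrist")
for q in([.6475,.2078,.096],[.6513,.2085,.096]):print(project(q,s,o))
print([(int(k),x) for _,k,x in blobs(s["frame"],*HUE["green"],140,60,40)[1]])
E
```

```text
[0.6481346  0.20750438 0.1532334 ] [3.14113285e+00 6.33095470e-04 2.69903713e+00]
[(67, array([200.4, 146.8])), (102, array([319.4, 192.6])), (201, array([472.2, 202.8])), (254, array([394.7, 286.6])), (51, array([392.3, 313.3]))] [[394.62630844 286.52018124]]
[[319.58251056 252.00357204]]
[[323.51846003 257.2442368 ]]
[]
```

View pics/w4.png

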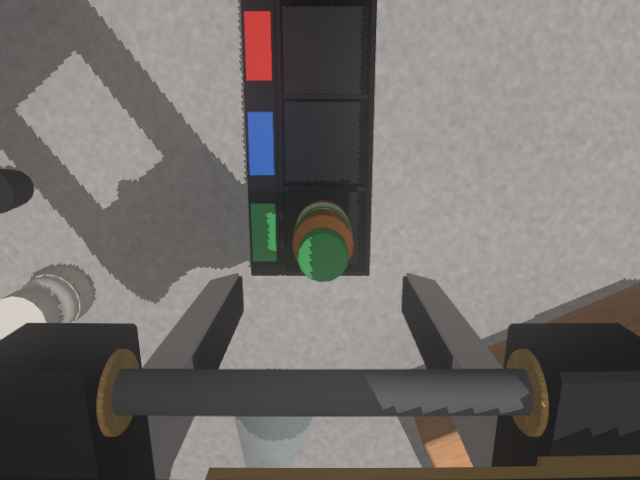

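```bash
python3 - <<'E'
from h import *; import pickle
s=pickle.load(open("s0.pkl","rb"))["side"]
for z in(0,.08):
  for px in(((381,148),(415,180),(450,178)) if z==0 else ((379,122),(412,155),(449,150))):
    q=least_squares(lambda q:project([q[0],q[1],z],s)[0]-px,[.5,.4]).x; d=q-[.65,.208]; y=1.1281
    print(z,q.round(3),d@[np.cos(y),np.sin(y)],d@[-np.sin(y),np.cos(y)])
E
```

```text
0 [0.805 0.412] 0.25059165369926045 -0.05284590800356932
0 [0.825 0.224] 0.08917937157991594 -0.1517595882413952
0 [0.914 0.208] 0.1126642354142351 -0.23823669464648017
0.08 [0.795 0.408] 0.2430775057436543 -0.045695268112371706
0.08 [0.806 0.208] 0.06701489139979115 -0.14044517494443515
0.08 [0.902 0.207] 0.1073451347048659 -0.22822415856102712
```

Clear of the box. I grasp green.

Emit:
{"op": "step_arm", "data": {
  "plan": [
    [[2, 1, -30, 0, 75], [2, 1, -65, 0, 75], [2, 1, -95, 0, 75], [2, 1, -112, 0, 75], [2, 1, -118, 0, 75], [2, 1, -118, 0, 75], [2, 1, -118, 0, 60], [2, 1, -118, 0, 50]]
  ]
}}

```text
time: 23.53
tool_pos: [0.6517, 0.2092, 0.0375]
ee_rot: [3.138, 0.004, 2.699]
wrist_force: [0.5, -0.3, 0.1]
width: 0.0604
```

Emit:
{"op": "step_arm", "data": {
  "plan": [
    [[0, 0, 0, 0, 40], [0, 0, 0, 0, 30], [0, 0, 0, 0, 20], [0, 0, 0, 0, 20], [0, 0, 0, 0, 20], [0, 0, 0, 0, 20]]
  ]
}}

```text
time: 24.03
tool_pos: [0.6504, 0.2088, 0.0357]
ee_rot: [3.141, 0.002, 2.7]
wrist_force: [-1.1, -1.8, 5.6]
width: 0.0395
```

Emit:
{"op": "step_arm", "data": {
  "plan": [
    [[0, 0, 10, 0, 20], [0, 0, 30, 0, 20], [0, 0, 60, 0, 20], [0, 0, 90, 0, 20], [0, 0, 120, 0, 20], [0, -15, 135, 0, 20], [0, -45, 135, 0.07, 20], [0, -80, 135, 0.14, 20]]
  ]
}}

```text
time: 24.7
tool_pos: [0.6501, 0.1292, 0.1706]
ee_rot: [3.14, 0.002, 2.847]
wrist_force: [0.0, 0.3, -1.7]
width: 0.0393
```

Emit:
{"op": "step_arm", "data": {
  "plan": [
    [[0, -35, 0, 0.07, 20], [0, -70, 0, 0.14, 20], [0, -105, 0, 0.21, 20], [0, -140, 0, 0.28, 20], [0, -175, 0, 0.35, 20], [0, -210, 0, 0.42, 20], [0, -245, 0, 0.435, 20], [1, -280, 0, 0.435, 20]]
  ]
}}

```text
time: 25.37
tool_pos: [0.6494, -0.1535, 0.1681]
ee_rot: [3.141, -0.002, -3.008]
wrist_force: [-0.1, 0.8, -1.1]
width: 0.0397
```

Emit:
{"op": "step_arm", "data": {
  "plan": [
    [[0, -35, 0, 0, 20], [0, -65, 0, 0, 20], [0, -78, 0, 0, 20], [0, -78, 0, 0, 20], [0, -78, 0, 0, 20], [0, -78, 0, 0, 20]]
  ]
}}

```text
time: 25.87
tool_pos: [0.6507, -0.2273, 0.1689]
ee_rot: [3.14, -0.0, -3.007]
wrist_force: [0.4, 1.2, -1.0]
width: 0.0396
```

Emit:
{"op": "step_arm", "data": {
  "plan": [
    [[1, -1, -30, 0, 20], [1, -1, -60, 0, 20], [1, -1, -90, 0, 20], [1, -1, -112, 0, 20], [1, -1, -124, 0, 20], [1, -1, -130, 0, 20], [1, -1, -131, 0, 20], [1, -1, -131, 0, 20]]
  ]
}}

```text
time: 26.53
tool_pos: [0.6527, -0.2295, 0.0397]
ee_rot: [-3.141, 0.002, -3.007]
wrist_force: [0.3, -0.6, -0.3]
width: 0.0395
```

Emit:
{"op": "step_arm", "data": {
  "plan": [
    [[0, 0, -1, 0, 20], [0, 0, -2, 0, 20], [0, 0, -3, 0, 20], [0, 0, -3, 0, 20], [0, 0, -4, 0, 20], [0, 0, -4, 0, 20]]
  ]
}}

```text
time: 27.03
tool_pos: [0.6521, -0.2303, 0.0358]
ee_rot: [-3.141, 0.001, -3.009]
wrist_force: [-0.9, 1.2, 4.0]
width: 0.0396
```

Emit:
{"op": "step_arm", "data": {
  "plan": [
    [[0, 0, 0, 0, 42], [0, 0, 0, 0, 46], [0, 0, 0, 0, 55], [0, 0, 0, 0, 65], [0, 0, 0, 0, 75], [0, 0, 0, 0, 75], [0, 0, 20, 0, 75], [0, 0, 50, 0, 75]]
  ]
}}

```text
time: 27.7
tool_pos: [0.6489, -0.2288, 0.0795]
ee_rot: [3.136, -0.009, -3.008]
wrist_force: [0.7, -0.3, 0.4]
width: 0.0703
```

Emit:
{"op": "step_arm", "data": {
  "plan": [
    [[0, 0, 40, 0, 75], [0, 0, 80, 0, 75], [-5, 30, 115, 0, 75], [-10, 70, 118, 0, 75], [-20, 110, 118, 0, 75], [-30, 150, 118, 0, 75], [-30, 170, 118, 0, 75], [-30, 170, 118, 0, 75]]
  ]
}}

```text
time: 28.37
tool_pos: [0.6213, -0.055, 0.2031]
ee_rot: [3.14, 0.001, -3.002]
wrist_force: [0.7, -0.1, 0.2]
width: 0.0705
```

```bash
python3 - <<'E'
from h import *; from bench import cams,robot
p=[.5562,-.2422,-1.4374]
S={n:cams.snapshot(n) for n in("side","scene")}
for n,s in S.items():
  for c,y in dict(yellow=-.096,red=-.032,blue=.032,green=.096).items():
    u=project(place(p,[0,y,.087]),s)[0]
    print(n,c,u.round(1),[(int(k),x) for _,k,x in blobs(s["frame"],*HUE[c],140,60,40)[1] if np.linalg.norm(x-u)<20])
print(robot.get_obs()["tool_pos"])
cv2.imwrite("pics/end.png",np.hstack([S["side"]["frame"][200:400,260:520],S["scene"]["frame"][130:330,100:360]])[:,:,::-1])
E
```

```text
side yellow [325.  307.7] [(292, array([324.8, 308. ]))]
side red [360.6 296.9] [(280, array([360. , 296.8]))]
side blue [394.6 286.5] [(255, array([394.7, 286.6]))]
side green [427.1 276.5] [(238, array([426.9, 276.8]))]
scene yellow [223.6 168. ] []
scene red [205.8 191.3] [(241, array([205.2, 191.1]))]
scene blue [186.4 216.6] [(261, array([185. , 216.7]))]
scene green [165.2 244.2] [(278, array([164.3, 244.1]))]
[ 0.62172693 -0.05940617  0.2024131 ]
```

View pics/end.png

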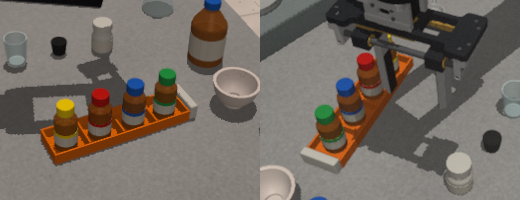

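All four stand upright at their target pixels, with green next to the white block and yellow farthest from it.

```bash
python3 -c "
from bench import robot; print(robot.close_job())"
```

```text
the job is handed in; nothing more can be done
None
```

All four bottles are in the orange rack in reverse order, and the job is handed in (about 28 s on the robot's clock). Counting from the place farthest from the white block, the order is yellow, red, blue, green.

I gripped each bottle by its body and lowered it until the wrist force showed floor contact at 4 to 5 N. I then released it slowly.

**Last checks:**
- **Side camera:** all four caps were within 1 px of where the target places project, and the final picture shows the bottles upright. The arm was well clear, with the gripper at 0.2 m height.
- **Scene camera:** red, blue and green agreed within about 1.5 px. Yellow's cap was hidden behind the gripper, so its final position rests on the side camera alone.
- **Earlier misses:** green was not found by colour in one wrist image, and blue not in the first scene image. I placed the green grasp by eye from the wrist picture. For blue I used the side-camera estimate and checked it by eye in a wrist picture. No check disagreed by more than a few millimetres.

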